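# Re-arm the tripped breaker on a charger's mains panel

## Task

One of the three circuit breakers on the charger's mains panel has tripped: its toggle stands about half way. Gently push that toggle with your fingertips, never taking it between the fingers: first fully to OFF (towards the robot) so that the breaker re-arms, then fully over to ON (away from the robot) and withdraw. Do not touch the other two breakers - one is on, one is off on purpose - and leave everything lying around where it is.

Things in the scene. Friction and masses are not known exactly. Their poses are not given: they have to be found in the camera images.
- tripped_breaker: The breaker that has tripped: three-pole breaker, same as the others, bolted to the panel. Dark case 112 (its x) x 54 (y) x 40 mm high; grey cover 70 x 54 mm up to 50 mm; nose round the toggle slot 59 x 30 mm up to 56 mm. Origin: centre of its underside, 15 mm above the bench. +x runs from the OFF end to the ON end. They stand 72 mm apart in a row, in any order.
- live_breaker: The breaker that is ON and stays on: three-pole breaker, same as the others, bolted to the panel. Dark case 112 (its x) x 54 (y) x 40 mm high; grey cover 70 x 54 mm up to 50 mm; nose round the toggle slot 59 x 30 mm up to 56 mm. Origin: centre of its underside, 15 mm above the bench. +x runs from the OFF end to the ON end. They stand 72 mm apart in a row, in any order.
- isolated_breaker: The breaker that is switched OFF on purpose and stays off: three-pole breaker, same as the others, bolted to the panel. Dark case 112 (its x) x 54 (y) x 40 mm high; grey cover 70 x 54 mm up to 50 mm; nose round the toggle slot 59 x 30 mm up to 56 mm. Origin: centre of its underside, 15 mm above the bench. +x runs from the OFF end to the ON end. They stand 72 mm apart in a row, in any order.
- tripped_toggle (a joint): Toggle of the tripped breaker, rad: -0.5 = fully OFF (leans to the breaker's -x), +0.5 = fully ON (leans to +x). Starts within 0.1 of upright. Off-white, 9.5 mm thick (x), 16 wide (y). Axis along y at x = 0, 36 mm above the underside; tip 39 mm from it: 19 mm out of the nose upright, 14 mm at the ends. Takes 2 N at the tip, 4 N to leave an end; past 0.4 it snaps to its stop.
- live_toggle (a joint): Toggle of the breaker that is on, rad: -0.5 = fully OFF (leans to the breaker's -x), +0.5 = fully ON (leans to +x). Stays at +0.5. Off-white, 9.5 mm thick (x), 16 wide (y). Axis along y at x = 0, 36 mm above the underside; tip 39 mm from it: 19 mm out of the nose upright, 14 mm at the ends. 
- isolated_toggle (a joint): Toggle of the breaker that is off on purpose, rad: -0.5 = fully OFF (leans to the breaker's -x), +0.5 = fully ON (leans to +x). Stays at -0.5. Off-white, 9.5 mm thick (x), 16 wide (y). Axis along y at x = 0, 36 mm above the underside; tip 39 mm from it: 19 mm out of the nose upright, 14 mm at the ends. 
- tripped_tip (a point): Middle of the top of the tripped breaker's toggle, 39 mm from its hinge axis. It moves with the toggle: about 19 mm to either side of the slot's middle at the end stops.
- panel: Mains panel: folded metal plate 196 (x) x 244 (y) x 15 mm, fixed to the bench, with the three breakers side by side along its y and a slotted grey wire duct 27 mm wide and 32 mm high along its rear edge (far from the robot). Origin: centre of its underside.
- screwdriver: Small loose screwdriver with a yellow handle, 144 x 20 x 21 mm, lying on the panel's front strip, along the panel's y. A bystander.
- bolt: Loose steel bolt, 51 x 15 x 13 mm, lying on the panel's front strip beside the screwdriver. A bystander.
- contactor: Loose grey and black contactor, 62 x 46 x 62 mm, standing on the bench right of the panel. A bystander.
- meter: Yellow and black hand multimeter, 142 x 69 x 42 mm, lying on the bench before the panel. A bystander.

How it is judged (in metres and radians):
On the way, in this order (a step that is already met when the one before it is completed fails the run):
1. the tripped breaker's toggle is fully at OFF (re-armed) (value of joint tripped_toggle below -0.45 rad), for 0.1 s.
2. the same toggle is fully at ON (value of joint tripped_toggle above 0.45 rad), for 0.2 s.
At the end, for the whole second after the job is handed in: The tripped breaker's toggle has been to OFF (below -0.45 rad) and is now at ON (above 0.45 rad); the live breaker is still on (above 0.45), the isolated one still off (below -0.45); screwdriver, bolt, contactor and multimeter are within 12 mm of where they were (value of joint each of tripped_toggle, live_toggle above 0.45 rad and value of joint isolated_toggle below -0.45 rad and distance of each of screwdriver, bolt, contactor, meter from where it was at the start of the episode below 0.012 m); the robot touches nothing.
It fails at once if the breaker that is on was touched or its toggle moved (contact force between any of the arm, the fingers and live_breaker above 2 N or value of joint live_toggle below 0.4 rad).
It fails at once if the breaker that is off on purpose was touched or its toggle moved (contact force between any of the arm, the fingers and isolated_breaker above 2 N or value of joint isolated_toggle above -0.4 rad).
It fails at once if the tripped breaker was pushed roughly (over 40 N) (contact force between any of the arm, the fingers and tripped_breaker above 40 N).
It fails at once if the screwdriver, bolt, contactor or multimeter was moved more than 12 mm or picked up (distance of any of screwdriver, bolt, contactor, meter from where it was at the start of the episode above 0.012 m).
It fails at once if the toggle was taken between the fingers (TCP within 10 mm of its tip while the fingers touch the breaker) (distance between the grasp point and tripped_tip below 0.01 m and contact force between the fingers and tripped_breaker above 0.5 N).
It also fails if it takes over 45 s, if anything falls off the work surface, if the arm or the gripper's body presses on something with over 40 N, if the wrist force passes 120 N, or if a joint passes its speed limit or range.

## Robot

A 6-joint arm with a two-finger parallel gripper is mounted at the origin on the work surface; the furniture and walls round the work are solid. World frame = base frame: x ahead of the robot, y to its left, z up, the work surface at z = 0. Lengths are in mm, angles in rad, forces in N, time in s.
With the tool pointing down it reaches from about 350 to 925 mm from the base axis. Payload 6.4 kg.
Tool frame: the origin (TCP) lies between the finger pads, 19 mm behind the fingertips; this is the grasp point; z points along the fingers, y is the line along which they close (so a half turn about z gives the same grasp; the last joint's range is limited). The gripper opens to 94 mm and grips with 3 to 60 N. Pads are 16 mm wide; open, the fingers measure 119 mm over their backs; the gripper's body (75 mm by 177 mm) begins 78 mm behind the grasp point.
Start: joints at [-0.947, 0.245, 1.558, -0, 1.339, -0.174], TCP at [465.293, -453.89, 224.255] pointing down, gripper open.
Joint ranges: [-3.13, 3.13], [-1.02, 2.26], [0.13, 2.54], [-0.95, 4.09], [0.21, 2.88], [-2.74, 2.74]. Speed limits (rad/s): [2.57, 2.57, 3.14, 3.14, 3.14, 3.14].

## Interface

Orientations are given as a rotation vector (axis times angle).
In Python, from rig import r gives the robot as it stands.
- The arm moves only by the tool send_rows, never from a script. Its argument "plan" is text: rows parted by semicolons, each of 7 numbers parted by spaces: the shift along the tool's x, y, z in mm, then the turn, a rotation vector about the tool's x, y, z in rad, then the opening in per cent of the stroke, from 0 (shut) to 100 (fully open). A call has 1 to 12 rows; each row is the pose to reach, as a shift and turn from the pose commanded when the call began, along the tool's axes at that moment; what a row does not reach only later rows make up. A row lasts 1/8 s, in which the tool goes at most 62.5 mm and 10.7 degrees, less where a joint would pass 70% of its speed; a pose out of reach is approached as far as the arm can. A call with a gripper value outside its range is refused whole. The fingers move at their own pace and stop on an object; "newtons" is the grip in N (left out, the last holds). Time passes only in rows, so rows that repeat a pose let the fingers close. It gives the time, the measured TCP pose, the force, the opening and the grip force at its end, in the units of the state.
- r.observe(): the state, without advancing time (a new reading comes with each control period).
- r.capture(name): name is "side" or "top"; returns a dict with "img" (420x560x3 uint8, red, green, blue), "camera_matrix" (3x3 intrinsics, pixels), "origin" and "rotation" of the camera in the world. Camera axes: x right, y up, looking along -z (the intrinsics and any distortion apply to the point x, -y, -z); pixel columns grow to the right and rows downward; lengths in mm; the calibration is good to about 2 mm. A picture is of the moment at which its call begins. There is no depth.
- r.hand_in(): hands the job in; it is judged then, once.
The state is a dict: "t": time; "q": joint angles; "qvel": joint speeds; "tau": joint torques, N m; "eef_pos": TCP position; "eef_rot": TCP orientation; "wrist_force": force on the tool from outside, world axes, zero at the start; "moment": the same for the moment, N m; "opening": opening from 0.0 (shut) to 1.0 (fully open); "gripper_force": force on a finger pad.
Only numpy, scipy, OpenCV 4.12 (cv2) and the standard library are available. Lean on these libraries where they do the work, as an engineer would, in place of code of your own. Each camera call takes 0.05 s, during which the arm holds its last target. There are 200 camera calls.

## Working session

There is one attempt and no reset: what is moved stays moved. The work goes in short steps, Python scripts to look and compute and a tool call to move; the robot and the scene stay as the last step left them, time stands still between calls to the robot, and variables do not carry over. Pictures are saved under pics/ and viewed, at most 10 in all, crops included, and the job is handed in when it is done.

Besides the shell and the picture viewer there is one more tool, called after "Emit:" by a JSON object that holds its "method" and its "body". send_rows: Moves the arm, as the interface text tells. Its arguments: {"type":"object","properties":{"plan":{"type":"string"},"newtons":{"type":"number"}},"required":["plan"]}

```bash
mkdir -p pics
cat > h.py <<'E'
import numpy as np, cv2
from rig import r
def cap(n,f=None):
    c=r.capture(n)
    if f: cv2.imwrite('pics/'+f,c['img'][:,:,::-1])
    return c
def ray(c,u,v):
    d=np.linalg.solve(np.array(c['camera_matrix'],float),[u,v,1.]); d=d*[1,-1,-1]
    return np.array(c['origin'],float),np.array(c['rotation'],float)@d
def onz(c,u,v,z):
    o,d=ray(c,u,v); return o+d*(z-o[2])/d[2]
def tri(c1,p1,c2,p2):
    o1,d1=ray(c1,*p1);o2,d2=ray(c2,*p2)
    A=np.stack([d1,-d2],1); s=np.linalg.lstsq(A,o2-o1,rcond=None)[0]
    a,b=o1+s[0]*d1,o2+s[1]*d2
    return (a+b)/2,np.linalg.norm(a-b)
def proj(c,P):
    p=np.array(c['rotation']).T@(np.array(P,float)-c['origin']); p=p*[1,-1,-1]
    q=np.array(c['camera_matrix'])@p; return q[:2]/q[2]
E
python3 - <<'E'
from h import *
for n in('top','side'):
    c=cap(n,n+'1.png'); print({k:(np.round(v,3).tolist()) for k,v in c.items() if k!='img'}, [k for k in c])
s=r.observe();print(s['t'],s['eef_pos'],s['eef_rot'],s['wrist_force'])
E
```

```text
{'camera_matrix': [[400.172, 0.0, 281.135], [0.0, 400.172, 206.452], [0.0, 0.0, 1.0]], 'origin': [360.19, -158.107, 948.441], 'rotation': [0.054, -0.046, -1.577]} ['img', 'camera_matrix', 'origin', 'rotation']
{'camera_matrix': [[433.122, 0.0, 284.178], [0.0, 433.122, 208.072], [0.0, 0.0, 1.0]], 'origin': [80.205, 537.486, 451.508], 'rotation': [0.374, -1.463, -2.301]} ['img', 'camera_matrix', 'origin', 'rotation']
0.1 [ 465.000752   -453.47499682  223.30790612] [-2.89344226e+00 -1.21962157e+00  6.10084008e-04] [-0.22419042  0.01692214  1.06118431]
```

```bash
sed -i "s/    c=r.capture(n)/    c=r.capture(n); c['rotation']=cv2.Rodrigues(np.array(c['rotation'],float))[0]/" h.py; echo ok
```

```text
ok
```

View pics/top1.png

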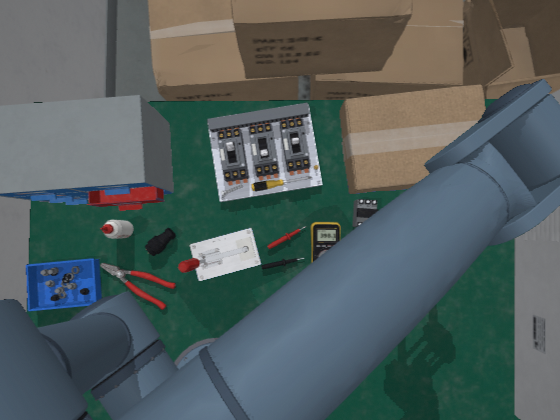

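View pics/side1.png

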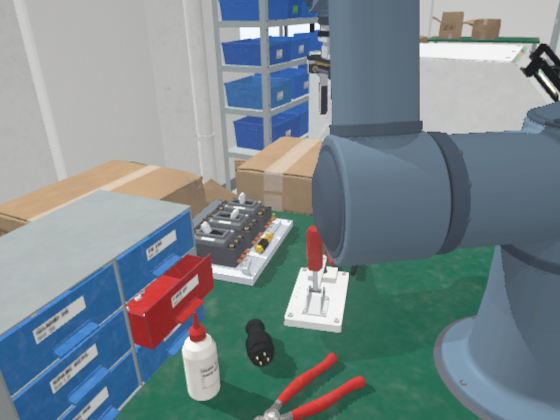

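The top view shows the panel at about (265,152), with toggles near (230,153), (263,150) and (294,142). The side view shows the same toggles near (207,228), (236,214) and (242,198). I'll zoom in on both.

Run:
```python
import cv2,numpy as np
a=cv2.imread('pics/top1.png')[95:210,200:330]; b=cv2.imread('pics/side1.png')[180:280,185:300]
a=cv2.resize(a,(0,0),fx=5,fy=5,interpolation=cv2.INTER_CUBIC);b=cv2.resize(b,(0,0),fx=6,fy=6,interpolation=cv2.INTER_CUBIC)
cv2.imwrite('pics/ta.png',a);cv2.imwrite('pics/sb.png',b)
```

```text
(no output)
```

View pics/ta.png

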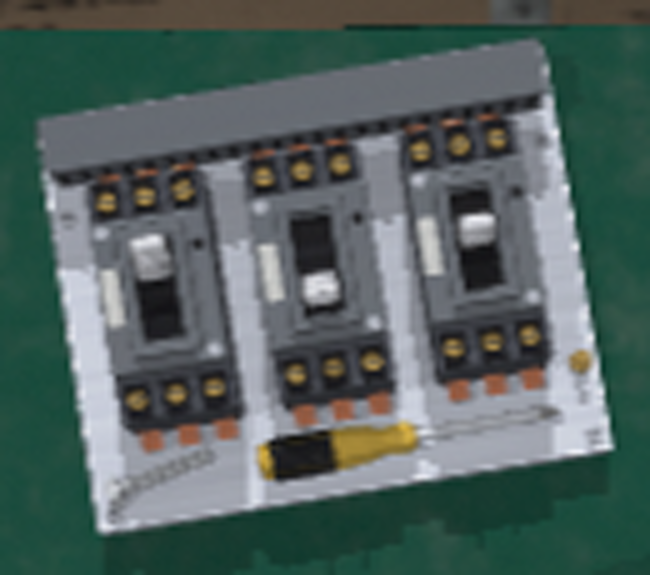

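View pics/sb.png

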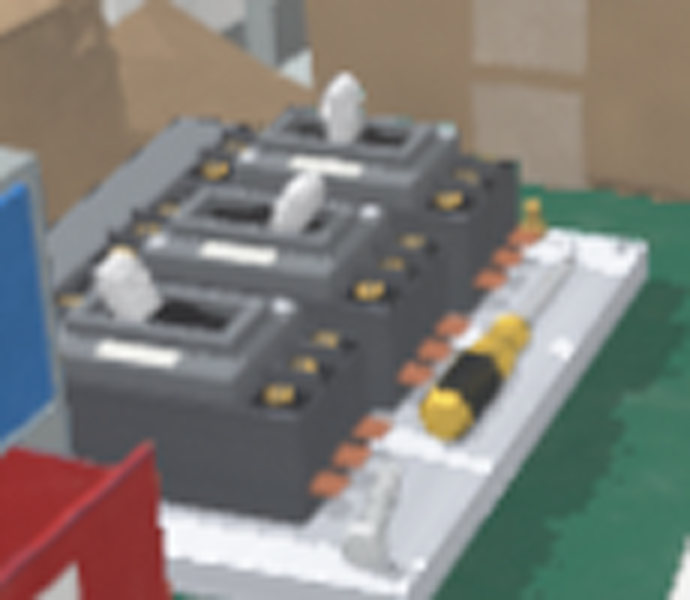

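Left is ON, the middle one is OFF, and the right one (top ≈ (295,141)) is upright, so that is the tripped breaker. Next I'll measure it and the clearance to the boxes.

Run:
```python
from h import *
np.set_printoptions(precision=1,suppress=True)
t=cap('top');s=cap('side')
ct=lambda u,v:(200+u/5,95+v/5); cs=lambda u,v:(185+u/6,180+v/6)
print('tips tri', [tri(t,ct(*a),s,cs(*b)) for a,b in [((477,222),(342,77)),((322,285),(307,172)),((150,246),(122,252))]])
print('slot',onz(t,*ct(476.5,238),71), 'mid',onz(t,*ct(317,262),71),'left',onz(t,*ct(157,289),71))
F=[onz(t,*ct(*p),15) for p in[(100,532),(612,450),(45,165),(548,100)]]
print('panel',F, np.linalg.norm(F[0]-F[1]))
e=F[1]-F[0];print('yaw from front edge',np.degrees(np.arctan2(e[0],-e[1])))
# case corners at z=55
C=[onz(t,*ct(*p),55) for p in[(405,143),(512,125),(440,385),(550,365)]];print('case',C,np.mean(C,0))
print('rear box foot',onz(t,200,100,0),onz(t,320,97,0),'right box',onz(t,343,100,0),onz(t,350,190,0))
print('rear box side->', [onz(s,*p,0) for p in [(200,205),(285,207),(240,195)]])
# white tip mask per toggle
hsv=cv2.cvtColor(t['img'],cv2.COLOR_RGB2HSV)
m=((hsv[...,1]<40)&(hsv[...,2]>170)).astype(np.uint8)
n,_,st,ce=cv2.connectedComponentsWithStats(m[125:165,220:308]);print(np.c_[ce+[220,125],st][st[:,4]>5])
```

```text
tips tri [(array([ 560.4, -185.9,   89.1]), np.float64(0.02074320987924285)), (array([ 533.2, -118.7,   85.3]), np.float64(1.7491750411839557)), (array([552. , -43. ,  85.5]), np.float64(0.640305766976551))]
slot [ 557.4 -186.3   71. ] mid [ 547.2 -115.4   71. ] left [535.6 -44.4  71. ]
panel [array([432. , -10.6,  15. ]), array([ 469. , -250.7,   15. ]), array([606.5,  16. ,  15. ]), array([ 636. , -222.5,   15. ])] 242.9069247733171
yaw from front edge 8.754341621274474
case [array([ 604.9, -154.7,   55. ]), array([ 612.8, -203.3,   55. ]), array([ 494.2, -169.8,   55. ]), array([ 502.9, -219.3,   55. ])] [ 553.7 -186.8   55. ]
rear box foot [679.3  41.    0. ] [ 684.4 -249.1    0. ] right box [ 676.6 -304.5    0. ] [ 458.3 -317.7    0. ]
rear box side-> [array([ 733.1, -251.2,    0. ]), array([ 532.2, -331.8,   -0. ]), array([ 675.4, -349. ,    0. ])]
[[ 263.7  143.7    0.     0.    88.    40.  3097. ]
 [ 306.8  137.2   86.     9.     2.     8.     9. ]
 [ 278.7  150.4   55.    13.     8.    27.   125. ]
 [ 295.   138.8   72.    13.     7.     3.    16. ]
 [ 285.6  143.8   64.    14.     4.    11.    33. ]
 [ 229.   143.1    6.    17.     6.     3.    14. ]
 [ 248.3  153.8   24.    18.     9.    22.   112. ]
 [ 253.7  148.8   32.    19.     4.    11.    33. ]
 [ 221.5  155.3    0.    24.     5.    16.    39. ]
 [ 263.4  151.9   41.    25.     6.     5.    24. ]]
```

Heights and spacing agree with the given sizes: tips at 89, 85 and 85 mm, and a 72 mm pitch. The slot centre is about (556.5, -186.4) with yaw 8.75°. The plan is to rise, go over the toggle with the tool's y along the breaker's x, and straddle it loosely.

Emit:
{"method": "send_rows", "body": {"plan": "0 0 -40 0 0 0 55; 30 -15 -60 0 0 -0.1 55; 60 -30 -60 0 0 -0.25 55; 100 -50 -60 0 0 -0.4 55; 140 -70 -60 0 0 -0.55 55; 180 -90 -60 0 0 -0.7 55; 220 -105 -60 0 0 -0.85 55; 255 -120 -60 0 0 -0.926 55; 255 -120 -60 0 0 -0.926 55; 255 -120 -60 0 0 -0.926 55; 255 -120 -60 0 0 -0.926 55"}}

```text
t: 1.58
eef_pos: [557.1, -188.6, 284.1]
eef_rot: [-2.047, -2.383, 0.0]
wrist_force: [0.7, -0.9, -0.3]
opening: 0.55
gripper_force: 0.0
```

```bash
cat > w.py <<'E'
from h import *
def where():
    s=r.observe(); R=cv2.Rodrigues(np.array(s['eef_rot'],float))[0]
    C=np.array([556.5,-186.4,51]); a=np.radians(8.75); B=np.array([[np.cos(a),-np.sin(a),0],[np.sin(a),np.cos(a),0],[0,0,1]])
    print('t',s['t'],'p',np.round(s['eef_pos'],1),'breaker',np.round(B.T@(s['eef_pos']-C),1),'F',np.round(B.T@s['wrist_force'],1),'open',s['opening'])
    print('tool axes in breaker\n',np.round(B.T@R,3))
where()
E
python3 - <<'E'
from w import *
b=cap('top','t2.png')
s=cap('side')
print(proj(b,[556.5,-186.4,71]),proj(s,[556.5,-186.4,90]))
cv2.imwrite('pics/s2.png',s['img'][:,:,::-1])
E
```

```text
t 1.575 p [ 557.1 -188.6  284.1] breaker [ 2.000e-01 -2.300e+00  2.331e+02] F [ 0.5 -1.  -0.3] open 0.5495347591237523
tool axes in breaker
 [[ 0.002  1.    -0.   ]
 [ 1.    -0.002 -0.   ]
 [-0.    -0.    -1.   ]]
[295.36945615 143.0123084 ] [243.62902669 192.69001338]
```

Emit:
{"method": "send_rows", "body": {"plan": "2 0 50 0 0 0 55; 2 0 100 0 0 0 55; 2 0 140 0 0 0 55; 2 0 165 0 0 0 55; 2 0 165 0 0 0 55"}}

```text
t: 2.3
eef_pos: [555.5, -185.4, 117.0]
eef_rot: [-2.043, -2.38, 0.002]
wrist_force: [0.1, -0.6, 0.1]
opening: 0.55
gripper_force: 0.0
```

Run:
```python
from w import *
s=cap('side')
cv2.imwrite('pics/s3.png',cv2.resize(s['img'][130:270,170:320,::-1],(0,0),fx=4,fy=4,interpolation=cv2.INTER_CUBIC))
```

```text
t 2.3 p [ 555.5 -185.4  117. ] breaker [-0.8  1.2 66. ] F [-0.  -0.6  0.1] open 0.5500065060247851
tool axes in breaker
 [[ 0.001  1.    -0.004]
 [ 1.    -0.001  0.003]
 [ 0.003 -0.004 -1.   ]]
```

View pics/s3.png

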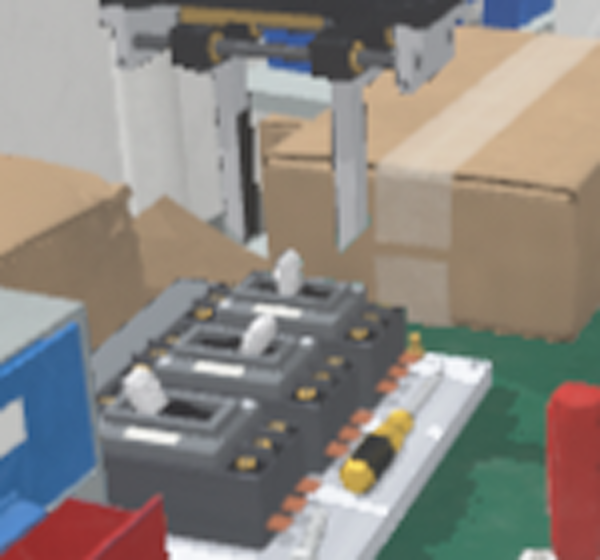

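The open fingers (crop (240,235) and (348,245)) stand either side of the upright toggle at (288,255), clear of everything. I'll go down and push towards OFF.

Emit:
{"method": "send_rows", "body": {"plan": "0 0 12 0 0 0 55; 0 0 21 0 0 0 55; 0 0 21 0 0 0 55; 0 -8 21 0 0 0 55; 0 -14 21 0 0 0 55; 0 -18 21 0 0 0 55; 0 -21 21 0 0 0 55; 0 -24 21 0 0 0 55; 0 -27 21 0 0 0 55; 0 -29 21 0 0 0 55; 0 -29 21 0 0 0 55"}}

```text
t: 3.72
eef_pos: [527.9, -189.9, 97.8]
eef_rot: [-2.045, -2.384, 0.001]
wrist_force: [0.1, 0.0, 0.7]
opening: 0.552
gripper_force: 0.0
```

Run:
```python
from w import *
```

```text
t 3.725 p [ 527.9 -189.9   97.8] breaker [-28.8   0.9  46.8] F [0.1 0.  0.7] open 0.5517537975492378
tool axes in breaker
 [[-0.     1.    -0.001]
 [ 1.     0.     0.001]
 [ 0.001 -0.001 -1.   ]]
```

Emit:
{"method": "send_rows", "body": {"plan": "0 -2 2 0 0 0 55; 0 -4 2 0 0 0 55; 0 -5 2 0 0 0 55; 0 -6 2 0 0 0 55; 0 -6 2 0 0 0 55"}}

```text
t: 4.35
eef_pos: [524.8, -191.0, 97.2]
eef_rot: [2.043, 2.38, 0.006]
wrist_force: [7.7, 1.2, -2.1]
opening: 0.552
gripper_force: 3.2
```

Run:
```python
from w import *
s=cap('side')
cv2.imwrite('pics/s4.png',cv2.resize(s['img'][130:270,170:320,::-1],(0,0),fx=4,fy=4,interpolation=cv2.INTER_CUBIC))
```

```text
t 4.35 p [ 524.8 -191.    97.2] breaker [-32.    0.3  46.2] F [ 7.8 -0.  -2.1] open 0.5522439315178636
tool axes in breaker
 [[ 0.     1.     0.006]
 [ 1.    -0.    -0.002]
 [-0.002  0.006 -1.   ]]
```

View pics/s4.png

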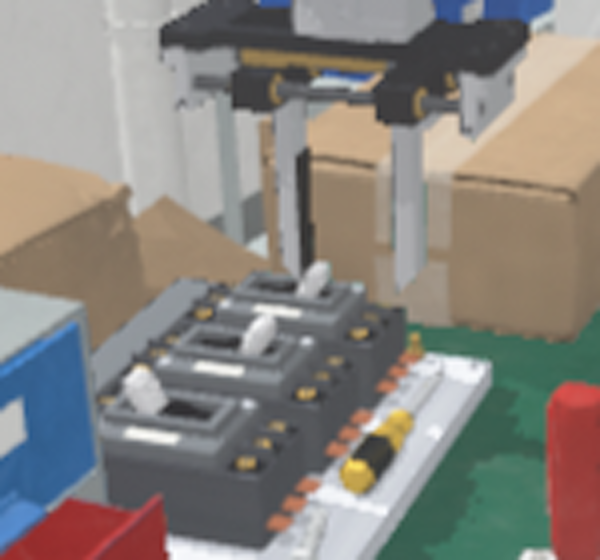

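The toggle (crop (315,278)) now leans like the OFF one in the middle. The 8 N suggests it is at its stop, so a small extra push will confirm.

Emit:
{"method": "send_rows", "body": {"plan": "0 -1 0 0 0 0 55; 0 -2 0 0 0 0 55; 0 -2 0 0 0 0 55; 0 -2 0 0 0 0 55"}}

```text
t: 4.9
eef_pos: [524.2, -191.3, 97.8]
eef_rot: [2.041, 2.378, 0.009]
wrist_force: [11.8, 3.0, -2.2]
opening: 0.551
gripper_force: 4.8
```

Run:
```python
from w import *
t=cap('top')
cv2.imwrite('pics/t5.png',cv2.resize(t['img'][95:210,200:330,::-1],(0,0),fx=5,fy=5,interpolation=cv2.INTER_CUBIC))
```

```text
t 4.9 p [ 524.2 -191.3   97.8] breaker [-32.7   0.1  46.8] F [12.1  1.2 -2.2] open 0.5508911760792637
tool axes in breaker
 [[ 0.001  1.     0.01 ]
 [ 1.    -0.001 -0.002]
 [-0.002  0.01  -1.   ]]
```

View pics/t5.png

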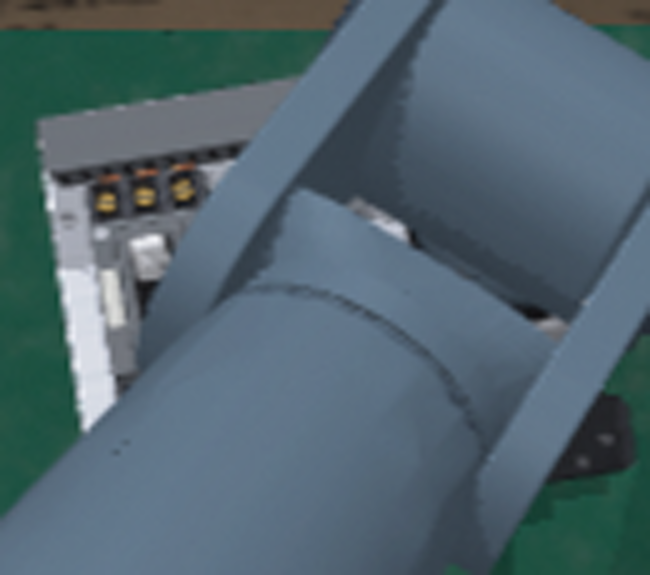

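The arm hides the toggle from the top camera. The force rose to 12 N with only 0.7 mm of movement, well above the toggle's 2–4 N, so the toggle is on its OFF stop. Next I'll back off, lift, close the fingers and move to the near side.

Emit:
{"method": "send_rows", "body": {"plan": "0 6 0 0 0 0 55; 0 8 -15 0 0 0 55; 0 8 -45 0 0 0 55; 0 0 -45 0 0 0 0; 0 -16 -45 0 0 0 0; 0 -16 -45 0 0 0 0; 0 -16 -45 0 0 0 0; 0 -16 -45 0 0 0 0; 0 -16 -45 0 0 0 0; 0 -16 -45 0 0 0 0", "newtons": 10}}

```text
t: 6.2
eef_pos: [504.9, -193.6, 141.2]
eef_rot: [-2.045, -2.385, 0.0]
wrist_force: [-0.2, -0.7, -0.6]
opening: 0.004
gripper_force: 0.0
```

Run:
```python
from w import *
s=cap('side')
cv2.imwrite('pics/s6.png',cv2.resize(s['img'][130:270,170:320,::-1],(0,0),fx=4,fy=4,interpolation=cv2.INTER_CUBIC))
```

```text
t 6.2 p [ 504.9 -193.6  141.2] breaker [-52.1   0.7  90.2] F [-0.3 -0.6 -0.6] open 0.0042498760748839876
tool axes in breaker
 [[-0.001  1.    -0.   ]
 [ 1.     0.001  0.   ]
 [ 0.    -0.    -1.   ]]
```

View pics/s6.png

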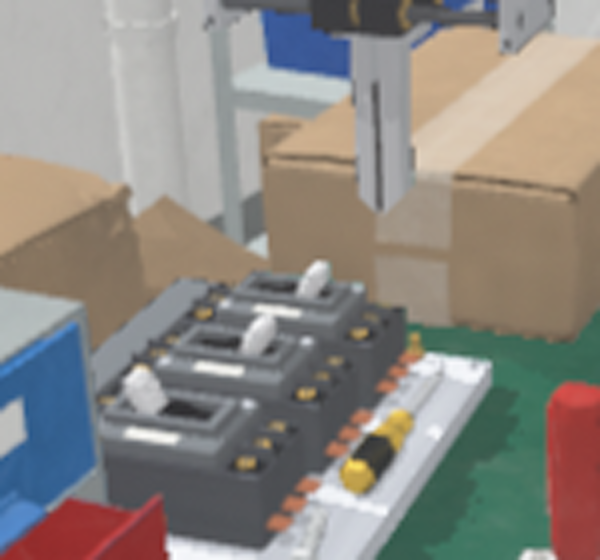

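The toggle (crop (315,278)) is fully OFF, parallel to the middle one, and the closed fingers are on the robot's side of it. I'll descend and push to ON.

Emit:
{"method": "send_rows", "body": {"plan": "0 0 25 0 0 0 0; 0 0 44 0 0 0 0; 0 0 44 0 0 0 0; 0 10 44 0 0 0 0; 0 15 44 0 0 0 0; 0 20 44 0 0 0 0; 0 25 44 0 0 0 0; 0 30 44 0 0 0 0; 0 35 44 0 0 0 0; 0 40 44 0 0 0 0; 0 44 44 0 0 0 0; 0 44 44 0 0 0 0"}}

```text
t: 7.75
eef_pos: [551.0, -188.1, 101.0]
eef_rot: [2.04, 2.38, 0.002]
wrist_force: [-0.2, -0.9, 8.6]
opening: 0.005
gripper_force: 3.6
```

Run:
```python
from w import *
```

```text
t 7.75 p [ 551.  -188.1  101. ] breaker [-5.7 -0.9 50. ] F [-0.3 -0.9  8.6] open 0.0050839535194174695
tool axes in breaker
 [[-0.001  1.     0.005]
 [ 1.     0.001 -0.004]
 [-0.004  0.005 -1.   ]]
```

Run:
```python
from w import *
s=cap('side')
cv2.imwrite('pics/s7.png',cv2.resize(s['img'][165:235,200:280,::-1],(0,0),fx=8,fy=8,interpolation=cv2.INTER_CUBIC))
```

```text
t 7.75 p [ 551.  -188.1  101. ] breaker [-5.7 -0.9 50. ] F [-0.3 -0.9  8.6] open 0.0050839535194174695
tool axes in breaker
 [[-0.001  1.     0.005]
 [ 1.     0.001 -0.004]
 [-0.004  0.005 -1.   ]]
```

View pics/s7.png

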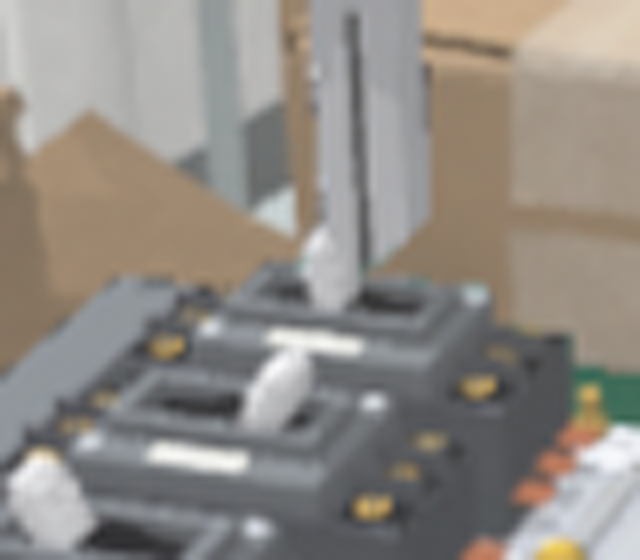

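The toggle (crop (330,270)) is past upright towards ON, with the fingers behind it (tip at (365,260)). I'll keep pushing.

Emit:
{"method": "send_rows", "body": {"plan": "0 3 0 0 0 0 0; 0 5 0 0 0 0 0; 0 7 0 0 0 0 0; 0 9 0 0 0 0 0; 0 9 0 0 0 0 0"}}

```text
t: 8.43
eef_pos: [556.9, -185.3, 96.8]
eef_rot: [-2.044, -2.384, 0.0]
wrist_force: [0.3, -0.2, -0.8]
opening: 0.003
gripper_force: 0.0
```

Run:
```python
from w import *
```

```text
t 8.425 p [ 556.9 -185.3   96.8] breaker [ 0.6  1.  45.8] F [ 0.3 -0.2 -0.8] open 0.002754128301784834
tool axes in breaker
 [[-0.     1.    -0.001]
 [ 1.     0.     0.001]
 [ 0.001 -0.001 -1.   ]]
```

Emit:
{"method": "send_rows", "body": {"plan": "0 1 0 0 0 0 0; 0 2 0 0 0 0 0; 0 3 0 0 0 0 0; 0 3 0 0 0 0 0; 0 3 0 0 0 0 0"}}

```text
t: 9.05
eef_pos: [560.1, -185.1, 97.3]
eef_rot: [-2.045, -2.385, -0.0]
wrist_force: [-0.1, 0.1, -0.4]
opening: 0.007
gripper_force: 0.0
```

Emit:
{"method": "send_rows", "body": {"plan": "0 1 0 0 0 0 0; 0 2 0 0 0 0 0; 0 3 0 0 0 0 0; 0 3 0 0 0 0 0"}}

```text
t: 9.55
eef_pos: [563.2, -184.6, 97.3]
eef_rot: [2.045, 2.385, 0.0]
wrist_force: [-0.1, -0.3, -0.7]
opening: 0.007
gripper_force: 0.0
```

Run:
```python
from w import *
s=cap('side')
cv2.imwrite('pics/s8.png',cv2.resize(s['img'][165:235,200:280,::-1],(0,0),fx=8,fy=8,interpolation=cv2.INTER_CUBIC))
```

```text
t 9.55 p [ 563.2 -184.6   97.3] breaker [ 6.9  0.7 46.3] F [-0.1 -0.3 -0.7] open 0.0073320883604131555
tool axes in breaker
 [[-0.  1.  0.]
 [ 1.  0. -0.]
 [-0.  0. -1.]]
```

Emit:
{"method": "send_rows", "body": {"plan": "0 -15 0 0 0 0 0; 0 -30 0 0 0 0 0; 0 -50 -10 0 0 0 0; 0 -60 -50 0 0 0 0; 0 -60 -80 0 0 0 0; 0 -60 -80 0 0 0 0"}}

```text
t: 10.35
eef_pos: [504.3, -194.9, 179.8]
eef_rot: [2.042, 2.38, 0.001]
wrist_force: [0.1, 0.5, -0.1]
opening: 0.002
gripper_force: 0.0
```

Run:
```python
from w import *
s=cap('side')
cv2.imwrite('pics/s9.png',cv2.resize(s['img'][165:240,195:280,::-1],(0,0),fx=7,fy=7,interpolation=cv2.INTER_CUBIC))
```

```text
t 10.35 p [ 504.3 -194.9  179.8] breaker [-52.8  -0.4 128.8] F [ 0.1  0.5 -0.1] open 0.002013522517929074
tool axes in breaker
 [[ 0.     1.     0.004]
 [ 1.    -0.    -0.004]
 [-0.004  0.004 -1.   ]]
```

View pics/s9.png

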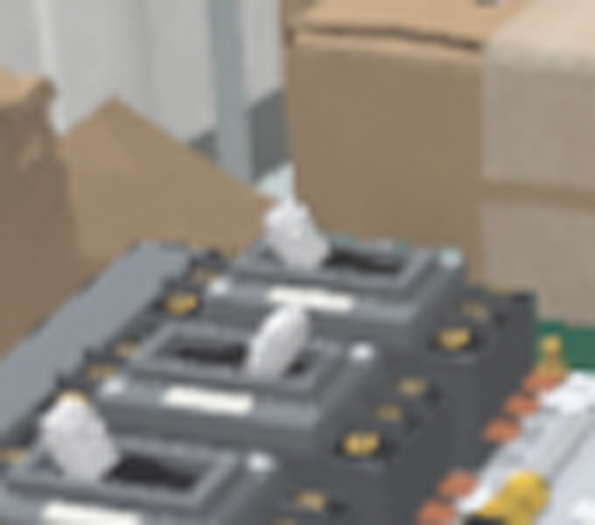

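The tripped toggle (crop (295,235)) now leans away like the live one at lower left. The middle one is still OFF, the screwdriver is in place, and the gripper is clear. Handing in.

Run:
```python
from rig import r
print(r.hand_in())
```

```text
the job is handed in; nothing more can be done
None
```

I pushed the tripped breaker (the rightmost one) fully to OFF, then over to ON, withdrew and handed the job in; the last picture shows the toggle at ON, but the hand-in gave no verdict.

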